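Sweep the sprouts off the griddle and hang up the scraper

TASK

The sprouts on the griddle are done and hot. Slide the catch tray straight up under the open lip of the griddle until it stops, then sweep all three sprouts off the griddle into the tray with the scraper, never touching a sprout with the gripper or the arm. Finally hang the scraper by its grip bar on both prongs of the hanger, level and clear of the board below, with the tray still tucked under the lip, and leave the shaker, mill, jar and canister behind undisturbed.

Things in the scene. Friction and masses are not known exactly. Their poses are not given: they have to be found in the camera images.
- griddle: Fixed dark steel griddle, 170 (x) x 250 (y) mm, over the front right burner; origin on the range top under its centre. Cooking face at z = 44 mm. Rims 8 mm thick, 12 mm above the face, along both long sides (inner width 154 mm) and the closed -y end (inner face y = -117 mm; a loop handle beyond reaches y = -148 mm). The +y end is open, without a rim.
- griddle_lip (a point): Middle of the griddle's open lip: its upper edge, at y = +125, z = 44 mm of the griddle. The plate's underside is at z = 36 mm. The frame below it, which stops the tray, is set back to y = +110 mm, so that the lip overhangs the tray's wall by 15 mm.
- tray: Loose open aluminium catch tray, 170 (x) x 130 (y) mm, walls and floor 4 mm, 0.45 kg; walls 40 mm high, but 30 mm at its -y side, towards the griddle; origin under its centre. It starts 30 to 60 mm short of its stop, on the +y side of the griddle, slightly askew. At the stop its origin is at y = +175 mm in the griddle's frame; its low wall passes under the lip (36 mm).
- scraper: Loose scraper standing on the wooden board, 0.2 to 0.4 kg, origin under its centre: a steel block foot 130 (x) x 40 (y) x 30 (z) mm, flat underneath, whose long sides push; two posts (16 mm in x) at x = +-52 mm; a wooden grip bar across them, 124 (x) x 18 (y) mm, z = 71 to 95 mm. The opening under the bar is 88 mm wide, from z = 30 to 71 mm.
- scraper_bar (a point): Centre of the scraper's grip bar, 83 mm above its underside; grasp here from above, closing along the scraper's y (bar 18 mm thick).
- cover_board: Fixed light wooden board over the front left burner, 180 (x) x 230 (y) mm, top at z = 20 mm; origin on the range top under its centre. The scraper stands on its near-tray (-y) half, the hanger at its +y edge.
- hanger: Fixed steel hanger on the board; origin on the board's top midway between its two uprights. Two level prongs 10 mm thick at x = +-30 mm run from the uprights (y = 0) to y = -70 mm, towards the tray; tops at z = 90 mm, ends bent up to z = 102 mm at y = -74 mm. A hung scraper's bar lies across both, its x along the hanger's x, its underside 19 mm above the board.
- sprout_a_mid (a point): Middle of a Brussels sprout lying on the griddle, about 56 x 47 x 46 mm, the one nearer the open lip. It can roll.
- sprout_b_mid (a point): Middle of a Brussels sprout lying on the griddle, about 56 x 47 x 46 mm, one of the two nearer the closed end, on the robot's side (-x). It can roll.
- sprout_c_mid (a point): Middle of a Brussels sprout lying on the griddle, about 56 x 47 x 46 mm, one of the two nearer the closed end, on the far side (+x). It can roll.
- salt_shaker: Bystander: salt shaker with grey top, 44 x 44 x 90 mm, behind the work; origin under its centre.
- pepper_mill: Bystander: turned wooden pepper mill, 58 x 58 x 170 mm, behind the griddle; origin under its centre.
- spice_jar: Bystander: square spice jar with black lid, 44 x 44 x 107 mm, behind the board; origin under its centre.
- canister: Bystander: cream round canister with a knobbed lid, 97 x 97 x 120 mm, behind the tray; origin under its centre.

How it is judged:
By the outcome, as a careful person would: the job done as asked, in the order asked, and still so for the second after the job is handed in, with the robot touching nothing.
It also fails if it takes over 58 s, if anything falls off the work surface, if the arm or the gripper's body presses on something with over 40 N, if the wrist force passes 120 N, or if a joint passes its speed limit or range.

ROBOT

A 7-joint arm with a two-finger parallel gripper is mounted at the origin on a cart in front of the work surface, level with it; the furniture and walls round the work are solid. World frame = base frame: x ahead of the robot, y to its left, z up, the work surface at z = 0. Lengths are in m, angles in rad, forces in N, time in s.
With the tool pointing down it reaches from about 0.35 to 0.9 m from the base axis. Payload 8.1 kg.
Tool frame: the origin (TCP) lies where the fingers leave the gripper's body, on its centre line; the fingertips stand 66 mm ahead of it and the grasp point (between the pads) lies 47 mm ahead of it; z points along the fingers, y is the line along which they close (so a half turn about z gives the same grasp; the last joint's range is limited). The gripper opens to 92 mm and grips with 3 to 60 N. Pads are 19 mm wide; open, the fingers measure 130 mm over their backs; the gripper's body (75 mm by 190 mm) begins 47 mm behind the grasp point.
Start: joints at [-1.261, 0.434, 0.025, 1.573, -0.012, 1.134, -0.075], TCP at [0.251, 0.573, 0.292] pointing down, gripper open.
Joint ranges: [-2.62, 2.62], [-0.44, 2.09], [-1.27, 1.32], [0.08, 2.57], [-1.32, 4.46], [0.12, 2], [-2.74, 2.74]. Speed limits (rad/s): [2.22, 2.22, 3.01, 3.01, 3.14, 3.14, 3.14].

INTERFACE

Orientations are given as a rotation vector (axis times angle).
In Python, from cell import arm gives the robot as it stands.
- The arm moves only by the tool send_rows, never from a script. Its argument "motion" is text: rows parted by semicolons, each of 7 numbers parted by spaces: the closure, from 0 (fully open) to 1 (shut), then the shift along the world's x, y, z in m, then the turn, a rotation vector about the world's x, y, z in degrees. A call has 1 to 5 rows; each row shifts and turns the commanded pose from where the row before left it; what a row does not reach is not made up. A row lasts 1/8 s, in which the tool goes at most 62.5 mm and 10.7 degrees, less where a joint would pass 70% of its speed; a pose out of reach is approached as far as the arm can. A call is refused whole if a number of a shift passes 0.0625 or a number of a turn 10.7, either way. A call with a gripper value outside its range is refused whole. The fingers move at their own pace and stop on an object; "force" is the grip in N (left out, the last holds). Time passes only in rows, so rows that do not move let the fingers close. It gives the time, the measured TCP pose, the force, the opening and the grip force at its end, in the units of the state.
- arm.observe(): the state, without advancing time (a new reading comes with each control period).
- arm.get_image(name): name is "side" or "top"; returns (picture, depth): 400x640x3 uint8, blue, green, red; 400x640 float32, m along the optical axis (not along the pixel's ray), 0 where there is no reading.
- arm.camera_model(name): a dict with "fx", "fy", "cx", "cy" (pixels), "view" (4x4, takes a point from world to camera coordinates). Camera axes: x right, y down, z forward; pixel columns grow to the right and rows downward; lengths in m; the calibration is good to about 2 mm. A picture is of the moment at which its call begins. camera_model takes no time and is no camera call.
- arm.sign_off(): hands the job in; it is judged then, once.
The state is a dict: "clock": time; "joints": joint angles; "dq": joint speeds; "joint_efforts": joint torques, N m; "position": TCP position; "ee_rot": TCP orientation; "force": force on the tool from outside, world axes, zero at the start; "ft_torque": the same for the moment, N m; "width": opening from 0.0 (shut) to 1.0 (fully open); "gripper_force": force on a finger pad.
Only numpy, scipy, OpenCV 4.12 (cv2) and the standard library are available. Lean on these libraries where they do the work, as an engineer would, in place of code of your own. Each camera call takes 0.05 s, during which the arm holds its last target. There are 200 camera calls.

## Working session

There is one attempt and no reset: what is moved stays moved. The work goes in short steps, Python scripts to look and compute and a tool call to move; the robot and the scene stay as the last step left them, time stands still between calls to the robot, and variables do not carry over. Pictures are saved under pics/ and viewed, at most 10 in all, crops included, and the job is handed in when it is done.

Besides the shell and the picture viewer there is one more tool, called after "Call:" as name(argument=value, ...) on one line, values as JSON. send_rows: Moves the arm, as the interface text tells. Its arguments: {"type":"object","properties":{"motion":{"type":"string"},"force":{"type":"number"}},"required":["motion"]}

```bash
mkdir -p pics; ls; python3 - <<'E'
from cell import arm
import cv2,numpy as np
print(arm.observe())
for n in ("side","top"):
    im,d=arm.get_image(n); cv2.imwrite(f"pics/{n}0.png",im); np.savez(f"{n}0.npz",im=im,d=d)
    m=arm.camera_model(n); print(n,m)
E
```

```text
pics
{'clock': 0.0, 'joints': array([-1.26063786,  0.43523675,  0.02499443,  1.57411307, -0.0115847 ,
        1.13398418, -0.07511747]), 'dq': array([ 0.00025807, -0.00051966, -0.00127106, -0.00058604, -0.00078646,
        0.00039129,  0.00023405]), 'joint_efforts': array([ 1.02642756e-03, -6.67849159e+01,  9.84927267e-01, -3.14453495e+01,
       -6.08055596e-02,  4.30275255e-02,  1.52030452e-04]), 'position': array([0.25060492, 0.57210778, 0.29143041]), 'ee_rot': array([-6.43887922e-01, -3.07473486e+00,  2.49504738e-03]), 'force': array([-0.93215583,  0.5633959 , -0.53144078]), 'ft_torque': array([-0.01854369,  0.04266609,  0.01041425]), 'gripper_force': 0.0, 'width': 0.9970282448139524}
side {'fx': 396.2559507865721, 'fy': 396.2559507865721, 'cx': 313.6299768814993, 'cy': 201.27344801889484, 'view': array([[-0.99164652, -0.12818343, -0.01435928,  0.61335553],
       [-0.05671647,  0.53331473, -0.84401341,  0.12079589],
       [ 0.11584655, -0.83614855, -0.53612981,  0.89437549],
       [ 0.        ,  0.        ,  0.        ,  1.        ]])}
top {'fx': 416.54023636687094, 'fy': 416.54023636687094, 'cx': 312.4838223807641, 'cy': 207.47039082859828, 'view': array([[ 0.02101701, -0.99973114, -0.00979461,  0.01964988],
       [-0.99551444, -0.02002245, -0.0924668 ,  0.60400638],
       [ 0.09224582,  0.01169405, -0.99566759,  0.98758509],
       [ 0.        ,  0.        ,  0.        ,  1.        ]])}
```

View pics/top0.png

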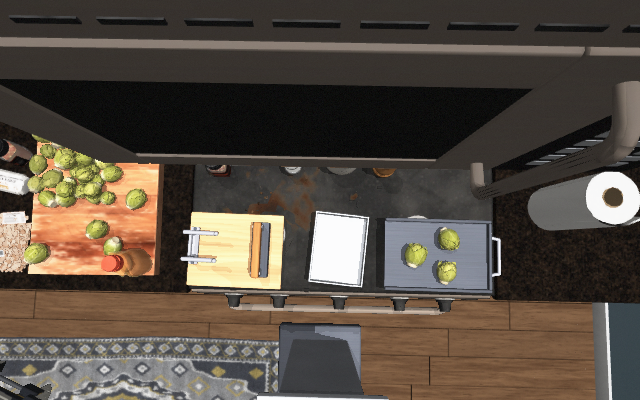

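View pics/side0.png

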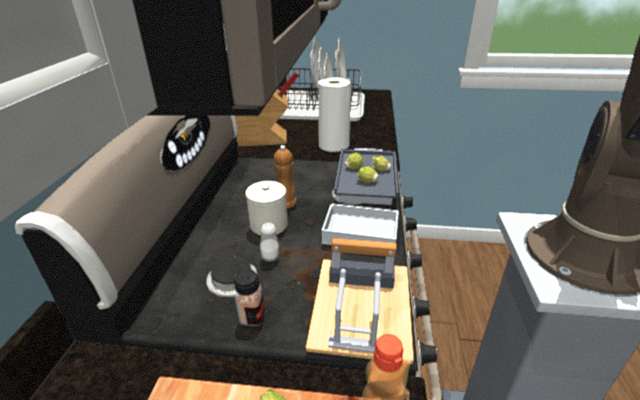

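The top view shows, left to right (columns): hanger (185–215), board (188–283), scraper with brown bar (248–270), tray (308–369), griddle (384–492) and sprouts at (416,255), (449,239) and (447,272). The side view agrees, with the bystanders behind. Next I'll measure from depth and masks.

```bash
cat > h.py <<'E'
import numpy as np,cv2
from cell import arm
def grab(n):
    im,d=arm.get_image(n); return im,d
def cloud(n,d):
    m=arm.camera_model(n); V=np.linalg.inv(m["view"])
    v,u=np.mgrid[:d.shape[0],:d.shape[1]]
    P=np.stack([(u-m["cx"])/m["fx"]*d,(v-m["cy"])/m["fy"]*d,d],-1)
    P=P@V[:3,:3].T+V[:3,3]; P[d<=0]=np.nan
    return P
def rect(xy):
    c,s,a=cv2.minAreaRect(xy.astype(np.float32)*1000); return np.round(c,1),np.round(s,1),round(a,1)
def proj(n,p):
    m=arm.camera_model(n); q=m["view"]@np.r_[p,1]; return m["fx"]*q[0]/q[2]+m["cx"],m["fy"]*q[1]/q[2]+m["cy"]
E
python3 - <<'E'
from h import *
f=np.load("top0.npz"); im,d=f["im"],f["d"]; P=cloud("top",d); hsv=cv2.cvtColor(im,cv2.COLOR_BGR2HSV)
def reg(u0,u1,v0,v1,zl,zh,extra=None):
    M=np.zeros(d.shape,bool); M[v0:v1,u0:u1]=1
    M&=(P[...,2]>zl)&(P[...,2]<zh)
    if extra is not None: M&=extra
    return P[M]
def show(n,p):
    print(n,len(p),rect(p[:,:2]), 'z',np.round(np.percentile(p[:,2],[5,50,95])*1000,1),'x',np.round([p[:,0].min(),p[:,0].max()],4),'y',np.round([p[:,1].min(),p[:,1].max()],4))
show("board",reg(180,300,205,295,.012,.028))
show("scr bar",reg(235,290,205,295,.10,.13))
show("scr foot",reg(235,290,205,295,.035,.06))
show("hanger",reg(175,225,215,275,.085,.135))
show("tray walls",reg(300,375,205,295,.024,.05))
show("tray all",reg(300,375,205,295,.002,.05,(hsv[...,2]>110)))
show("griddle",reg(378,500,205,300,.035,.062))
show("rims",reg(378,500,205,300,.051,.06))
g=((hsv[...,0]>20)&(hsv[...,0]<50)&(hsv[...,1]>90))
sp=np.zeros(d.shape,np.uint8); sp[215:290,385:485]=g[215:290,385:485]
n,l,st,c=cv2.connectedComponentsWithStats(sp)
for i in range(1,n):
    if st[i,4]>60:
        p=P[l==i]; p=p[p[:,2]>.05]; show("sprout",p); print(c[i],p.mean(0))
# hood
q=P[100:170,150:470].reshape(-1,3); q=q[q[:,2]>.2]; print("hood",np.nanmin(q,0),np.nanmax(q,0), np.nanpercentile(q[:,2],[5,50,95]))
f=np.load("side0.npz");S=cloud("side",f["d"])
p=S.reshape(-1,3);p=p[(p[:,0]>.3)&(p[:,2]>.12)&(abs(p[:,1])<.35)]
for z in np.arange(.15,.9,.1):
    r=p[abs(p[:,2]-z)<.05]; print(round(z,2),len(r),r.min(0) if len(r) else '')
c=im[200:300,180:505]; cv2.imwrite("pics/crop0.png",cv2.resize(c,None,fx=2.4,fy=2.4,interpolation=cv2.INTER_CUBIC))
E
```

```text
board 5522 (array([496.8, 219.3]), array([230. , 179.9]), 88.7) z [16.8 19.9 23.4] x [0.4046 0.5883] y [0.1032 0.3361]
scr bar 495 (array([499.9, 155.4]), array([ 20.6, 122.2]), 88.2) z [105.9 114.2 117.2] x [0.4391 0.5608] y [0.1435 0.1672]
scr foot 450 (array([499.8, 155.7]), array([ 40.5, 130. ]), 88.6) z [41.4 49.8 53.2] x [0.4347 0.5647] y [0.1343 0.1768]
hanger 320 (array([505.2, 282. ]), array([82.1, 70.7]), 87.0) z [105.2 108.9 120.4] x [0.4696 0.5404] y [0.2393 0.3247]
tray walls 469 (array([505.2, -32.8]), array([129.9, 169.9]), 84.7) z [27.1 38.5 43.1] x [0.415  0.5942] y [-0.1035  0.039 ]
tray all 3302 (array([505.2, -32.7]), array([129.7, 170. ]), 84.6) z [ 2.4  4.8 40. ] x [0.415  0.5942] y [-0.1035  0.0389]
griddle 6825 (array([ 495.9, -274.8]), array([270.7, 170.2]), 89.6) z [41.4 44.7 56.3] x [0.41   0.5812] y [-0.4104 -0.1392]
rims 998 (array([ 495.7, -274.2]), array([268.7, 170.1]), 89.5) z [52.  55.4 58.5] x [0.41   0.5812] y [-0.4089 -0.1392]
sprout 346 (array([ 530. , -283.6]), array([48.8, 41.8]), 26.1) z [68.9 82.6 90.5] x [0.5096 0.5558] y [-0.3067 -0.2617]
[448.64450867 239.39017341] [ 0.53152764 -0.28136413  0.08117224]
sprout 359 (array([ 497. , -207.3]), array([47.2, 46. ]), 57.2) z [70.4 81.4 87.3] x [0.4739 0.5196] y [-0.2355 -0.184 ]
[415.58516484 253.58241758] [ 0.49762353 -0.20622016  0.08032747]
sprout 324 (array([ 459. , -277.3]), array([38.6, 44.6]), 88.3) z [64.6 79.3 86.7] x [0.4366 0.4815] y [-0.2971 -0.258 ]
[446.23148148 270.80246914] [ 0.46011664 -0.27620876  0.07808819]
hood [ 0.62382286 -0.1967969   0.4407802 ] [0.62952906 0.26259712 0.71549847] [0.46702311 0.60931396 0.70167701]
0.15 9556 [ 0.47035533 -0.34928971  0.1200215 ]
0.25 11547 [ 0.93820077 -0.25389488  0.20000983]
0.35 0 
0.45 10087 [ 0.57629812 -0.34931345  0.42424706]
0.55 7678 [ 0.62483321 -0.15088138  0.50001266]
0.65 0 
0.75 0 
0.85 0
```

View pics/crop0.png

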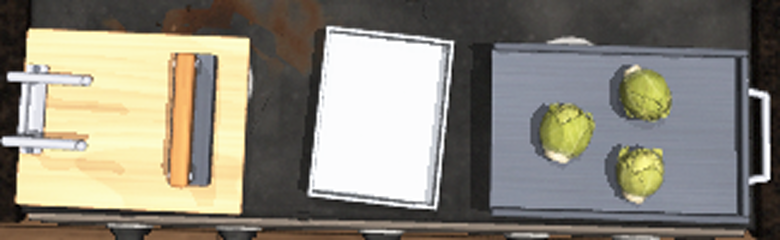

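The enlarged crop confirms the layout. The tray at (375,118) is turned about -5.4° and sits about 57 mm short of its stop. The scraper is at (190,120) and the hanger prongs span (10–90, 78–145). I'll fetch the tray first, gripping its +y wall.

Call:
send_rows(motion="0 0.026 -0.054 -0.005 0 0 6; 0 0.026 -0.054 -0.005 0 0 6; 0 0.026 -0.054 -0.005 0 0 6.3; 0 0.026 -0.054 -0.005 0 0 0; 0 0.026 -0.054 -0.005 0 0 0")

```text
clock: 0.72
position: [0.3813, 0.3005, 0.267]
ee_rot: [-0.147, -3.138, 0.0]
force: [0.5, 0.9, 0.8]
width: 1.001
gripper_force: 0.0
```

Call:
send_rows(motion="0 0.026 -0.054 -0.005 0 0 0; 0 0.026 -0.054 -0.005 0 0 0; 0 0.026 -0.054 -0.005 0 0 0; 0 0.026 -0.054 -0.005 0 0 0; 0 0.026 -0.054 -0.005 0 0 0")

```text
clock: 1.35
position: [0.5112, 0.0308, 0.242]
ee_rot: [0.146, 3.138, 0.0]
force: [1.3, 1.0, 0.8]
width: 1.004
gripper_force: 0.0
```

```bash
cat >> h.py <<'E'
def st():
    s=arm.observe(); from scipy.spatial.transform import Rotation as R
    M=R.from_rotvec(s["ee_rot"]).as_matrix()
    print("t",s["clock"],"pos",np.round(s["position"]*1000,1),"yaw of tool y",round(np.degrees(np.arctan2(M[1,1],M[0,1])),2),"z",np.round(M[:,2],3),"F",np.round(s["force"],1),"w",round(s["width"],3),"g",s["gripper_force"],"q",np.round(s["joints"],2))
E
python3 -c "from h import *; st()"
```

```text
t 1.35 pos [511.2  30.8 242. ] yaw of tool y 84.66 z [ 0.  0. -1.] F [1.3 1.  0.8] w 1.004 g 0.0 q [-0.32  0.3   0.2   1.92 -0.08  0.92  1.39]
```

Call:
send_rows(motion="0 0 0 -0.052 0 0 0; 0 0 0 -0.052 0 0 0; 0 0 0 -0.05 0 0 0; 1 0 0 0 0 0 0; 1 0 0 0 0 0 0", force=40)

```text
clock: 1.98
position: [0.5115, 0.0325, 0.0895]
ee_rot: [0.147, 3.137, 0.0]
force: [0.2, 0.0, -0.1]
width: 0.832
gripper_force: 0.0
```

Call:
send_rows(motion="1 0 0 0 0 0 0; 1 0 0 0 0 0 0; 1 0 0 0 0 0 0")

```text
clock: 2.35
position: [0.5112, 0.0326, 0.0891]
ee_rot: [0.147, 3.137, 0.001]
force: [0.2, -0.3, 1.0]
width: 0.505
gripper_force: 0.0
```

Call:
send_rows(motion="1 0 0 0 0 0 0; 1 0 0 0 0 0 0; 1 0 0 0 0 0 0; 1 0 0 0 0 0 0; 1 0 0 0 0 0 0")

```text
clock: 2.98
position: [0.5107, 0.0323, 0.0882]
ee_rot: [-0.147, -3.138, 0.0]
force: [0.5, -1.2, -0.7]
width: 0.042
gripper_force: 40.0
```

```bash
cat >> h.py <<'E'
def show(n,p):
    print(n,len(p),rect(p[:,:2]), 'z',np.round(np.percentile(p[:,2],[5,50,95])*1000,1),'x',np.round([p[:,0].min(),p[:,0].max()],4),'y',np.round([p[:,1].min(),p[:,1].max()],4))
E
python3 - <<'E'
from h import *
st()
f=np.load("top0.npz"); d=f["d"]; P=cloud("top",d)
def reg(x0,x1,y0,y1,z0,z1): return P[(P[...,0]>x0)&(P[...,0]<x1)&(P[...,1]>y0)&(P[...,1]<y1)&(P[...,2]>z0)&(P[...,2]<z1)]
# griddle orientation from face/rims without handle
p=reg(.39,.60,-.39,-.13,.035,.062); show("plate",p)
q=reg(.39,.60,-.39,-.13,.050,.060)
for nm,s in(("near",q[q[:,0]<.45]),("far",q[q[:,0]>.55])):
    k=np.polyfit(s[:,1],s[:,0],1); print(nm,np.degrees(np.arctan(k[0])),np.polyval(k,-.265),s[:,1].min(),s[:,1].max())
q=reg(.43,.56,-.42,-.36,.05,.06); show("end rim+handle",q); print(np.histogram(q[:,1],12))
# lip edge
e=[]
for x in np.arange(.43,.57,.01):
    s=reg(x-.005,x+.005,-.2,-.1,.036,.052); e.append((x,s[:,1].max()))
e=np.array(e); k=np.polyfit(e[:,0],e[:,1],1); print("lip",np.polyval(k,.496),np.degrees(np.arctan(k[0])))
for nm,a,b in(("prong-",.45,.505),("prong+",.505,.56)):
    s=reg(a,b,.23,.335,.098,.135); k=np.polyfit(s[:,1],s[:,0],1); print(nm,np.degrees(np.arctan(-k[0])),np.polyval(k,.28),s[:,1].min(),s[:,1].max())
    t=s[s[:,2]>.115]; print("  high",t.mean(0),len(t))
s=reg(.482,.528,.23,.345,.026,.13); show("crossbar",s)
s=reg(.45,.56,.29,.345,.026,.13); show("uprights etc",s)
E
```

```text
t 2.975 pos [510.7  32.3  88.2] yaw of tool y 84.64 z [-0. -0. -1.] F [ 0.5 -1.2 -0.7] w 0.042 g 39.99997437000275 q [-0.28  0.53  0.15  2.06 -0.14  0.56  1.45]
plate 6676 (array([ 495.9, -264.4]), array([249.9, 170.2]), 89.6) z [41.4 44.6 56.4] x [0.41   0.5812] y [-0.3898 -0.1392]
near -2.1082338079208753 0.4174641544993772 -0.38756986775350855 -0.13922674297426163
far 1.7115880596982234 0.5755889536450071 -0.38979443475227354 -0.14091734189504665
end rim+handle 287 (array([ 494.4, -388.8]), array([ 44.5, 128.3]), 88.9) z [50.3 54.4 58.5] x [0.4303 0.5586] y [-0.4113 -0.3666]
(array([ 39,  22,   7,   1,   2,   7,  71, 120,  17,   0,   0,   1]), array([-0.41130769, -0.4075857 , -0.4038637 , -0.40014171, -0.39641972,
       -0.39269773, -0.38897574, -0.38525374, -0.38153175, -0.37780976,
       -0.37408777, -0.37036578, -0.36664378]))
lip -0.13998225659829108 -0.17417671043139665
prong- -1.847254448092476 0.47523487152087535 0.2425328179154893 0.3247073913284001
  high [0.47366738 0.24584694 0.12001579] 16
prong+ -2.032702839375238 0.5350252814007918 0.2393416656652058 0.3212711458950064
  high [0.53374321 0.24349869 0.12038824] 16
crossbar 185 (array([505.1, 315.6]), array([17.5, 45.3]), 87.0) z [26.5 29.8 64.9] x [0.4823 0.528 ] y [0.307  0.3246]
uprights etc 385 (array([506.1, 308.8]), array([39.9, 88.2]), 87.6) z [ 26.7  62.  110.8] x [0.4628 0.5502] y [0.29   0.3304]
```

Call:
send_rows(motion="1 -0.0065 0 0 0 0 2.5; 1 -0.0065 0 0 0 0 2.5; 1 0 -0.02 0 0 0 0; 1 0 -0.02 0 0 0 0; 1 0 -0.01 0 0 0 0")

```text
clock: 3.6
position: [0.497, -0.0182, 0.0882]
ee_rot: [-0.009, -3.141, -0.0]
force: [0.2, 1.8, -2.1]
width: 0.045
gripper_force: 40.0
```

Call:
send_rows(motion="1 0 -0.004 0 0 0 0; 1 0 -0.002 0 0 0 0; 1 0 -0.002 0 0 0 0")

```text
clock: 3.98
position: [0.4977, -0.0249, 0.0882]
ee_rot: [-0.008, -3.141, -0.001]
force: [-1.3, 2.3, -2.0]
width: 0.039
gripper_force: 40.0
```

```bash
python3 -c "from h import *; st()"
```

```text
t 3.975 pos [497.7 -24.9  88.2] yaw of tool y 89.71 z [-0.  0. -1.] F [-1.3  2.3 -2. ] w 0.039 g 40.00004768371582 q [-0.15  0.51  0.12  2.09 -0.11  0.54  1.62]
```

Call:
send_rows(motion="1 0 -0.0015 0 0 0 0; 1 0 -0.0015 0 0 0 0; 1 0 -0.0015 0 0 0 0; 1 0 0 0 0 0 0")

```text
clock: 4.47
position: [0.498, -0.0261, 0.0883]
ee_rot: [0.004, 3.142, 0.006]
force: [-0.2, 14.3, -2.0]
width: 0.042
gripper_force: 40.0
```

Call:
send_rows(motion="1 0 0.0025 0 0 0 0; 0.6 0 0 0 0 0 0; 0.6 0 0 0 0 0 0; 0.6 0 0 0 0 0 0; 0.6 0 0 0.06 0 0 0")

```text
clock: 5.1
position: [0.4954, -0.0278, 0.1456]
ee_rot: [-0.01, -3.133, 0.001]
force: [1.0, 0.1, 0.3]
width: 0.388
gripper_force: 0.0
```

Call:
send_rows(motion="0.5 0 0 0.06 0 0 0; 0.5 0 0.06 0.01 0 0 -0.6; 0.5 0 0.06 0 0 0 -0.6; 0.5 0 0.06 0 0 0 0; 0.5 0 0 0 0 0 0")

```text
clock: 5.72
position: [0.4971, 0.1579, 0.2183]
ee_rot: [0.03, 3.141, 0.004]
force: [1.0, -0.2, -0.9]
width: 0.5
gripper_force: 0.0
```

```bash
python3 - <<'E'
from h import *
st()
im,d=grab("top"); P=cloud("top",d); cv2.imwrite("pics/top1.png",cv2.resize(im[190:310,170:510],None,fx=2.2,fy=2.2))
def reg(x0,x1,y0,y1,z0,z1): return P[(P[...,0]>x0)&(P[...,0]<x1)&(P[...,1]>y0)&(P[...,1]<y1)&(P[...,2]>z0)&(P[...,2]<z1)]
show("tray", reg(.39,.6,-.17,-.0,.002,.043))
show("foot", reg(.41,.6,.12,.2,.04,.06))
show("bar", reg(.41,.6,.12,.2,.1,.125))
E
```

```text
t 5.725 pos [497.1 157.9 218.3] yaw of tool y 88.9 z [ 0.     0.002 -1.   ] F [ 1.  -0.2 -0.9] w 0.5 g 0.0 q [-0.49  0.35  0.11  1.92 -0.05  0.87  1.19]
tray 3321 (array([494.6, -86.4]), array([166.5, 176. ]), 89.5) z [ 2.4  4.9 42.1] x [0.4069 0.5831] y [-0.1694 -0.0024]
foot 108 (array([499.9, 155.8]), array([ 40., 130.]), 88.2) z [46.2 50.1 54. ] x [0.4347 0.5647] y [0.134  0.1745]
bar 98 (array([500.2, 150.8]), array([121.5,  19.6]), 2.8) z [104.9 113.8 116.3] x [0.4394 0.5608] y [0.1436 0.1633]
```

View pics/top1.png

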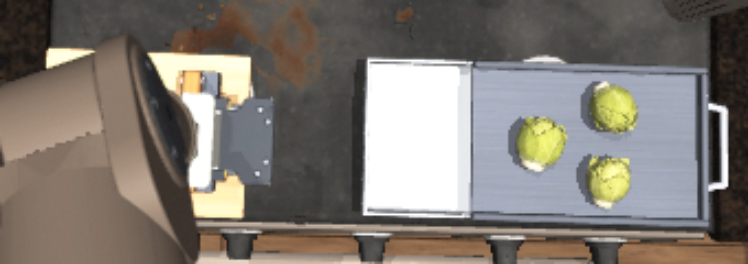

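The tray's near edge is hidden under the lip at (470,140) and it looks square to the griddle. I'll check its x offset more precisely.

```bash
python3 - <<'E'
from h import *
im,d=grab("top"); P=cloud("top",d)
def reg(x0,x1,y0,y1,z0,z1): return P[(P[...,0]>x0)&(P[...,0]<x1)&(P[...,1]>y0)&(P[...,1]<y1)&(P[...,2]>z0)&(P[...,2]<z1)]
show("tray", reg(.39,.6,-.134,-.0,.032,.046))
show("tray all", reg(.39,.6,-.134,-.0,.003,.046))
show("griddle", reg(.39,.6,-.39,-.145,.036,.06))
E
```

```text
tray 291 (array([497.9, -78.6]), array([107.1, 169.7]), 89.5) z [34.7 40.4 43.6] x [0.413  0.5831] y [-0.1328 -0.0247]
tray all 2415 (array([493.5, -67.7]), array([133.8, 178.6]), 89.5) z [ 3.3  5.1 40.9] x [0.4044 0.5831] y [-1.34e-01 -1.00e-04]
griddle 6463 (array([ 496. , -266.8]), array([245. , 170.3]), 89.5) z [41.4 44.6 56.4] x [0.4098 0.5815] y [-0.3899 -0.145 ]
```

Call:
send_rows(motion="0.5 0.003 -0.002 -0.01 0 0 -0.4; 0.5 0 0 -0.03 0 0 0; 0.5 0 0 -0.028 0 0 0; 0.5 0 0 0 0 0 0", force=55)

```text
clock: 6.32
position: [0.4997, 0.1483, 0.1482]
ee_rot: [-0.058, -3.137, 0.004]
force: [0.3, -0.2, 0.5]
width: 0.502
gripper_force: 0.0
```

Call:
send_rows(motion="1 0 0 0 0 0 0; 1 0 0 0 0 0 0; 1 0 0 0 0 0 0; 1 0 0 0 0 0 0; 1 0 0 0 0 0 0")

```text
clock: 6.95
position: [0.5008, 0.1507, 0.1506]
ee_rot: [0.053, 3.141, 0.001]
force: [-1.3, 1.7, 4.1]
width: 0.191
gripper_force: 55.0
```

```bash
python3 -c "from h import *; st()"
```

```text
t 6.95 pos [500.8 150.7 150.6] yaw of tool y 88.06 z [ 0.  0. -1.] F [-1.3  1.7  4.1] w 0.191 g 54.989086389541626 q [-0.47  0.44  0.1   1.99 -0.07  0.72  1.21]
```

Call:
send_rows(motion="1 0 0 0.025 0 0 0; 1 0 0 0.045 0 0 0; 1 0 -0.025 0.035 0 0 0.5; 1 -0.002 -0.045 0 0 0 0.5; 1 -0.003 -0.055 0 0 0 0.5")

```text
clock: 7.58
position: [0.4956, 0.025, 0.2555]
ee_rot: [0.009, 3.141, 0.001]
force: [1.8, -0.8, -2.8]
width: 0.189
gripper_force: 55.0
```

Call:
send_rows(motion="1 0 -0.055 0 0 0 0; 1 0 -0.055 0 0 0 0; 1 0 -0.055 0 0 0 0; 1 0 -0.055 0 0 0 0; 1 0 -0.055 0 0 0 0")

```text
clock: 8.2
position: [0.4952, -0.2511, 0.255]
ee_rot: [-0.012, -3.141, -0.0]
force: [0.9, 0.6, -2.6]
width: 0.194
gripper_force: 55.0
```

Call:
send_rows(motion="1 0 -0.05 0 0 0 0; 1 0 -0.04 0 0 0 0; 1 0 -0.015 0 0 0 0; 1 0 0 0 0 0 0; 1 0 0 0 0 0 0")

```text
clock: 8.82
position: [0.4962, -0.3526, 0.2549]
ee_rot: [-0.01, -3.141, -0.002]
force: [0.9, 0.3, -2.8]
width: 0.193
gripper_force: 55.0
```

```bash
python3 - <<'E'
from h import *
st()
im,d=grab("side"); P=cloud("side",d); cv2.imwrite("pics/side1.png",im)
im2,d2=grab("top"); cv2.imwrite("pics/both.png",np.vstack([im[100:300,180:500],im2[180:330,340:640].copy() if 0 else cv2.resize(im2[190:310,350:510],(320,240))]))
E
```

```text
t 8.825 pos [ 496.2 -352.6  254.9] yaw of tool y 89.65 z [-0.     0.002 -1.   ] F [ 0.9  0.3 -2.8] w 0.193 g 54.98817265033722 q [ 0.32  0.45  0.31  1.68 -0.15  1.04  2.24]
```

View pics/both.png

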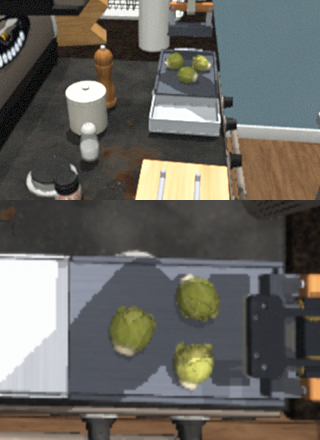

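The upper part shows the scraper held level over the closed end. The lower part shows the sprouts unmoved at (133,328), (197,298) and (194,363) of the crop. Now I'll lower the scraper.

Call:
send_rows(motion="1 0 -0.003 -0.03 0 0 0; 1 0 0 -0.03 0 0 0; 1 0 0 -0.01 0 0 0; 1 0 0 -0.005 0 0 0; 1 0 0 0 0 0 0")

```text
clock: 9.55
position: [0.4962, -0.3575, 0.1809]
ee_rot: [0.012, 3.141, -0.001]
force: [-0.3, -0.5, -1.9]
width: 0.193
gripper_force: 55.0
```

Call:
send_rows(motion="1 0 0.002 -0.002 0 0 0; 1 0 0.004 -0.001 0 0 0; 1 0 0.006 0 0 0 0; 1 0 0.008 0 0 0 0; 1 0 0.01 0 0 0 0")

```text
clock: 10.18
position: [0.4958, -0.3268, 0.1773]
ee_rot: [0.012, 3.141, 0.0]
force: [-1.0, 0.4, -2.5]
width: 0.187
gripper_force: 55.0
```

Call:
send_rows(motion="1 0 0.01 0 0 0 0; 1 0 0.01 0 0 0 0; 1 0 0.01 0 0 0 0; 1 0 0.01 0 0 0 0; 1 0 0.01 0 0 0 0")

```text
clock: 10.8
position: [0.4958, -0.2768, 0.1773]
ee_rot: [0.012, 3.142, -0.0]
force: [-0.4, 0.8, -2.7]
width: 0.195
gripper_force: 55.0
```

Call:
send_rows(motion="1 0 0.01 0 0 0 0; 1 0 0.01 0 0 0 0; 1 0 0.01 0 0 0 0; 1 0 0.01 0 0 0 0; 1 0 0.005 0 0 0 0")

```text
clock: 11.42
position: [0.4958, -0.2317, 0.1772]
ee_rot: [0.011, 3.142, 0.0]
force: [0.3, -1.1, -1.5]
width: 0.194
gripper_force: 55.0
```

```bash
python3 - <<'E'
from h import *
st()
im,d=grab("side")
im2,d2=grab("top"); cv2.imwrite("pics/both2.png",np.hstack([cv2.resize(im[130:250,310:430],(400,400)),cv2.resize(im2[200:300,300:500],(400,400))[:, :] if 0 else cv2.resize(im2[200:300,300:500],(400,200)).repeat(2,0)]))
E
```

```text
t 11.425 pos [ 495.8 -231.7  177.2] yaw of tool y 89.58 z [ 0.  0. -1.] F [ 0.3 -1.1 -1.5] w 0.194 g 54.987967014312744 q [ 0.13  0.44  0.28  1.91 -0.16  0.81  2.06]
```

View pics/both2.png

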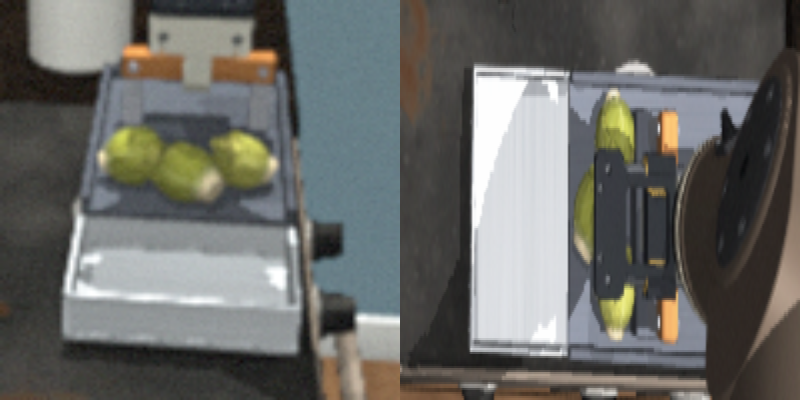

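All three sprouts sit in a row ahead of the scraper, at (130,155), (187,172) and (240,158) in the left half, just short of the lip. I'll carry on.

Call:
send_rows(motion="1 0 0.008 0 0 0 0; 1 0 0.008 0 0 0 0; 1 0 0.008 0 0 0 0; 1 0 0.008 0 0 0 0; 1 0 0.008 0 0 0 0")

```text
clock: 12.15
position: [0.4957, -0.1917, 0.1772]
ee_rot: [-0.012, -3.141, -0.0]
force: [0.4, -0.7, -3.0]
width: 0.19
gripper_force: 55.0
```

Call:
send_rows(motion="1 0 0.008 0 0 0 0; 1 0 0.008 0 0 0 0; 1 0 0.008 0 0 0 0; 1 0 0.008 0 0 0 0; 1 0 0.008 0 0 0 0")

```text
clock: 12.78
position: [0.4958, -0.1519, 0.1772]
ee_rot: [0.013, 3.142, 0.0]
force: [0.2, -0.5, -2.1]
width: 0.193
gripper_force: 55.0
```

```bash
python3 - <<'E'
from h import *
st()
im,d=grab("side")
im2,d2=grab("top"); cv2.imwrite("pics/both3.png",np.hstack([cv2.resize(im[130:250,310:430],(400,400)),cv2.resize(im2[200:300,300:500],(400,200)).repeat(2,0)]))
E
```

```text
t 12.775 pos [ 495.8 -151.9  177.2] yaw of tool y 89.54 z [ 0.  0. -1.] F [ 0.2 -0.5 -2.1] w 0.193 g 54.987698793411255 q [-0.01  0.4   0.27  1.98 -0.15  0.78  1.91]
```

View pics/both3.png

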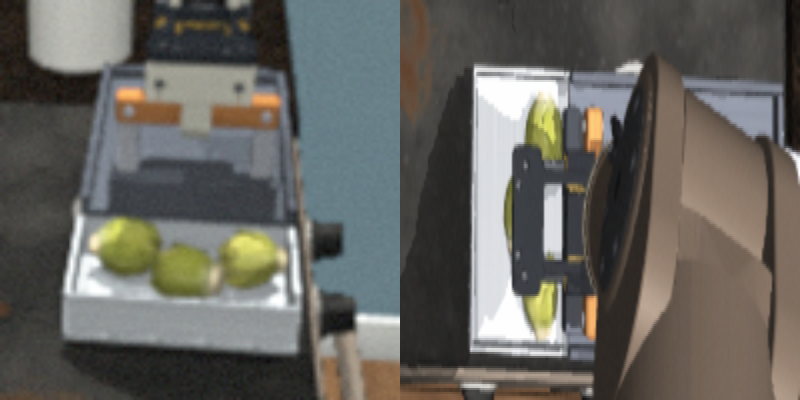

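All three sprouts lie in the tray, at (128,245), (185,270) and (250,258) in the left half. Next I'll back off, lift and carry the scraper to the hanger.

Call:
send_rows(motion="1 0 -0.012 0 0 0 0; 1 0 -0.012 0.01 0 0 0; 1 0 0 0.03 0 0 0; 1 0 0 0.03 0 0 0; 1 0 0.03 0 0 0 0")

```text
clock: 13.5
position: [0.4968, -0.1505, 0.2504]
ee_rot: [0.022, 3.136, -0.004]
force: [0.5, 1.3, -2.5]
width: 0.19
gripper_force: 55.0
```

Call:
send_rows(motion="1 0.002 0.05 0 0 0 -0.5; 1 0.002 0.055 0 0 0 -0.5; 1 0.002 0.055 0 0 0 -0.5; 1 0.001 0.055 0 0 0 -0.5; 1 0 0.055 0 0 0 0")

```text
clock: 14.12
position: [0.5035, 0.1238, 0.2482]
ee_rot: [0.071, 3.139, -0.0]
force: [1.7, -0.3, -2.7]
width: 0.19
gripper_force: 55.0
```

Call:
send_rows(motion="1 0 0.045 -0.01 0 0 0; 1 0 0.025 -0.02 0 0 0; 1 0 0.01 -0.02 0 0 0; 1 0 0 -0.006 0 0 0; 1 0 0 0 0 0 0")

```text
clock: 14.75
position: [0.5033, 0.202, 0.1916]
ee_rot: [0.07, 3.141, -0.001]
force: [-0.4, 0.0, -2.1]
width: 0.192
gripper_force: 55.0
```

```bash
python3 - <<'E'
from h import *
st()
im,d=grab("side"); P=cloud("side",d)
im2,d2=grab("top"); Q=cloud("top",d2)
cv2.imwrite("pics/h1.png",np.hstack([cv2.resize(im[200:360,290:430],(525,600)),cv2.resize(im2[200:300,170:300],(260,200)).repeat(3,0)]))
def reg(P,x0,x1,y0,y1,z0,z1): return P[(P[...,0]>x0)&(P[...,0]<x1)&(P[...,1]>y0)&(P[...,1]<y1)&(P[...,2]>z0)&(P[...,2]<z1)]
for n,C in(("side",P),("top",Q)):
    for nm,b in(("foot",(.41,.6,.17,.235,.055,.1)),("bar",(.41,.6,.17,.235,.128,.165)),("prong",(.44,.57,.238,.34,.095,.13))):
        p=reg(C,*b)
        if len(p)>10: show(n+" "+nm,p)
E
```

```text
t 14.75 pos [503.3 202.  191.6] yaw of tool y 87.44 z [-0.    -0.001 -1.   ] F [-0.4  0.  -2.1] w 0.192 g 54.987857937812805 q [-0.59  0.41  0.15  1.91 -0.08  0.83  1.12]
side foot 1534 (array([502.7, 203.2]), array([ 44.1, 129.8]), 87.9) z [66.2 90.5 93.1] x [0.438  0.5681] y [0.1795 0.2267]
side bar 366 (array([502.8, 211.2]), array([ 33.2, 123.4]), 87.3) z [130.7 148.5 156.9] x [0.4409 0.5642] y [0.1922 0.2276]
side prong 559 (array([505.9, 285.7]), array([82.8, 69.9]), 88.0) z [100.  109.5 119.3] x [0.4697 0.5415] y [0.2433 0.3276]
top foot 168 (array([501.3, 190.5]), array([ 20.2, 129.7]), 88.4) z [68.4 90.4 93.9] x [0.4366 0.566 ] y [0.1786 0.2024]
top bar 156 (array([502.5, 200.3]), array([ 22.2, 122.5]), 87.7) z [147.  155.4 157.8] x [0.4411 0.5637] y [0.1871 0.2094]
```

View pics/h1.png

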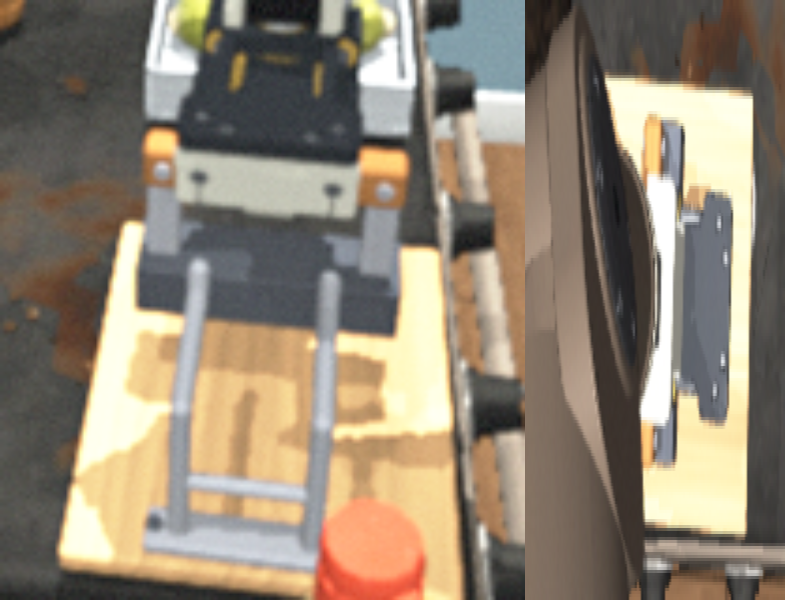

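The scraper hangs level in front of the hanger. The prong ends, at (200,268) and (328,278), line up with the opening between the posts at (162,220) and (378,235). I'll go in now.

Call:
send_rows(motion="1 0.001 0.015 0 0 0 0; 1 0.001 0.025 0 0 0 0; 1 0.001 0.025 0 0 0 0; 1 0 0.013 0 0 0 0; 1 0 0 0 0 0 0")

```text
clock: 15.48
position: [0.5054, 0.2828, 0.1911]
ee_rot: [-0.064, -3.141, -0.0]
force: [-0.5, -0.1, -2.6]
width: 0.196
gripper_force: 55.0
```

```bash
python3 - <<'E'
from h import *
st()
im,d=grab("side"); P=cloud("side",d)
cv2.imwrite("pics/h2.png",cv2.resize(im[200:370,280:450],(560,560)))
def reg(P,x0,x1,y0,y1,z0,z1): return P[(P[...,0]>x0)&(P[...,0]<x1)&(P[...,1]>y0)&(P[...,1]<y1)&(P[...,2]>z0)&(P[...,2]<z1)]
show("foot",reg(P,.41,.6,.25,.31,.055,.0945)); show("bar",reg(P,.41,.6,.25,.31,.13,.165))
E
```

```text
t 15.475 pos [505.4 282.8 191.1] yaw of tool y 87.66 z [-0.  0. -1.] F [-0.5 -0.1 -2.6] w 0.196 g 54.988022446632385 q [-0.7   0.46  0.14  1.81 -0.08  0.87  1.  ]
foot 1620 (array([504.6, 285.4]), array([ 40.6, 129.9]), 87.6) z [65.7 89.7 92.3] x [0.44 0.57] y [0.2624 0.3069]
bar 376 (array([504.6, 283.8]), array([ 21.8, 123.4]), 87.7) z [131.9 150.7 156.6] x [0.4431 0.5662] y [0.2708 0.2968]
```

View pics/h2.png

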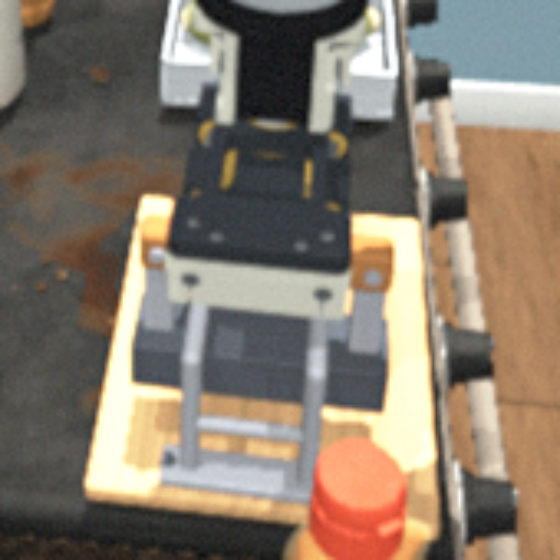

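The bar is over both prongs, at (195,290) and (320,300). Now I'll lower it.

Call:
send_rows(motion="1 0 -0.003 -0.006 0 0 0; 1 0 0 -0.006 0 0 0; 1 0 0 -0.004 0 0 0; 1 0 0 -0.002 0 0 0; 1 0 0 0 0 0 0")

```text
clock: 16.15
position: [0.5057, 0.2784, 0.1731]
ee_rot: [-0.067, -3.141, 0.0]
force: [0.2, 0.3, -2.1]
width: 0.195
gripper_force: 55.0
```

Call:
send_rows(motion="1 0 0 -0.001 0 0 0; 1 0 0 -0.001 0 0 0; 1 0 0 0 0 0 0")

```text
clock: 16.52
position: [0.5057, 0.2785, 0.1712]
ee_rot: [-0.067, -3.141, -0.0]
force: [-0.6, 0.0, -2.8]
width: 0.19
gripper_force: 55.0
```

Call:
send_rows(motion="1 0 0 -0.001 0 0 0; 1 0 0 -0.001 0 0 0; 1 0 0 0 0 0 0")

```text
clock: 16.9
position: [0.5058, 0.2785, 0.1694]
ee_rot: [0.067, 3.141, 0.0]
force: [-0.9, 0.1, 0.9]
width: 0.19
gripper_force: 55.0
```

Call:
send_rows(motion="1 0 0 -0.0005 0 0 0; 1 0 0 0 0 0 0; 0.7 0 0 0 0 0 0; 0.6 0 0 0 0 0 0; 0.6 0 0 0 0 0 0")

```text
clock: 17.52
position: [0.5058, 0.2785, 0.1687]
ee_rot: [0.067, 3.141, 0.0]
force: [-0.4, 0.1, 0.5]
width: 0.394
gripper_force: 0.0
```

Call:
send_rows(motion="0.6 0 0 0.01 0 0 0; 0.6 0 0 0.03 0 0 0; 0.6 0 0 0.05 0 0 0; 0.6 -0.05 0 0.02 0 0 0; 0.6 -0.06 0 0 0 0 0")

```text
clock: 18.15
position: [0.396, 0.279, 0.2811]
ee_rot: [0.07, 3.137, 0.005]
force: [-1.1, 1.8, -0.8]
width: 0.401
gripper_force: 0.0
```

Call:
send_rows(motion="0.6 -0.06 0 0 0 0 0; 0.6 -0.04 0.02 0 0 0 0; 0.6 0 0 0 0 0 0; 0.6 0 0 0 0 0 0")

```text
clock: 18.65
position: [0.2964, 0.2985, 0.2793]
ee_rot: [0.067, 3.14, 0.001]
force: [0.5, 0.1, -0.4]
width: 0.402
gripper_force: 0.0
```

```bash
python3 - <<'E'
from h import *
st()
im,d=grab("side"); P=cloud("side",d); im2,d2=grab("top"); Q=cloud("top",d2)
cv2.imwrite("pics/fin.png",np.vstack([cv2.resize(im[140:360,200:450],(500,440)),cv2.resize(im2[200:300,180:505],(500,154))]))
def reg(P,x0,x1,y0,y1,z0,z1): return P[(P[...,0]>x0)&(P[...,0]<x1)&(P[...,1]>y0)&(P[...,1]<y1)&(P[...,2]>z0)&(P[...,2]<z1)]
show("foot",reg(P,.41,.6,.25,.31,.04,.074)); show("bar",reg(P,.41,.6,.25,.31,.115,.15))
b=reg(Q,.43,.58,.25,.31,.127,.15); print("bar top z near/far",[np.median(b[m,2]) for m in(b[:,0]<.47,b[:,0]>.54)])
show("tray", reg(Q,.39,.6,-.134,-.0,.032,.043))
E
```

```text
t 18.65 pos [296.4 298.5 279.3] yaw of tool y 87.54 z [ 0.001  0.001 -1.   ] F [ 0.5  0.1 -0.4] w 0.402 g 0.0 q [-0.97  0.11  0.05  2.06 -0.01  0.97  0.62]
foot 1621 (array([505. , 279.4]), array([ 41.7, 129.9]), 87.7) z [44.1 68.3 70.5] x [0.4407 0.5705] y [0.2575 0.3026]
bar 1175 (array([504.7, 269.7]), array([ 41.7, 124.1]), 87.3) z [116.6 131.4 135. ] x [0.4433 0.567 ] y [0.2501 0.2931]
bar top z near/far [np.float64(0.1333134310165941), np.float64(0.13357441957051164)]
tray 755 (array([497.8, -78.9]), array([107.8, 170. ]), 89.6) z [33.1 39.5 42.6] x [0.4129 0.5832] y [-0.1328 -0.0247]
```

View pics/fin.png

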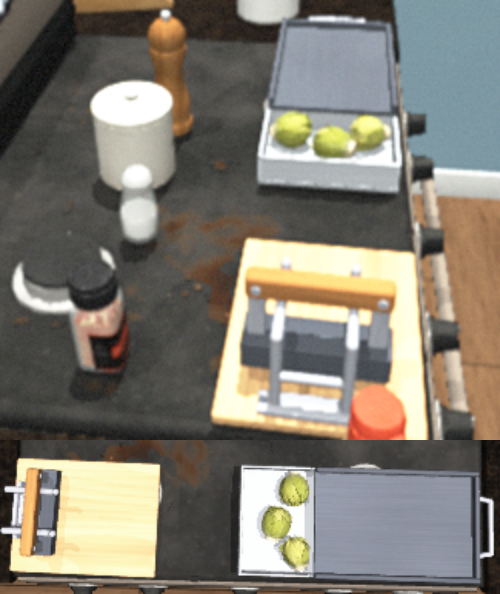

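The scraper hangs level on both prongs at (320,290). The three sprouts are in the tray at (330,135), the tray is still under the lip, and the bystanders haven't moved. I'll hand it in.

```bash
python3 -c "
from cell import arm
print(arm.sign_off())"
```

```text
the job is handed in; nothing more can be done
None
```

The job is handed in: the tray is against its stop under the lip, all three sprouts are in it, and the scraper hangs level on both prongs with the shaker, mill, jar and canister undisturbed, at about 19 s of the 58 s allowed.

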